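# Seat a column heater block against its datum stops

## Robot

A 7-joint arm with a two-finger parallel gripper is mounted at the origin on the work surface. World frame = base frame: x ahead of the robot, y to its left, z up, the work surface at z = 0. Lengths are in m, angles in rad, forces in N, time in s.
With the tool pointing down it reaches from about 0.4 to 0.9 m from the base axis. Payload 5.5 kg.
Tool frame: the origin (TCP) lies midway between the tips of the shut fingers; the grasp point (between the pads) lies 19 mm behind it (manip.grip_depth is the distance from the TCP to the grasp point, in m); z points along the fingers, y is the line along which they close (so a half turn about z gives the same grasp; the last joint's range is limited). The gripper opens to 92 mm and grips with 3 to 60 N. Pads are 19 mm wide; open, the fingers measure 130 mm over their backs; the gripper's body (75 mm by 190 mm) begins 47 mm behind the grasp point.
Start: joints at [-1.015, 0.501, -0.427, 1.55, 0.221, 1.138, -0.21], TCP at [0.188, 0.622, 0.227] pointing down, gripper open.
Joint ranges: [-2.88, 2.88], [-0.31, 2.03], [-1.54, 1.56], [0.2, 2.42], [-1.41, 4.55], [0.19, 2.02], [-2.57, 2.57]. Speed limits (rad/s): [2.57, 2.57, 3.14, 3.14, 3.14, 3.14, 3.14].

## Interface

Orientations are given as a unit quaternion [x, y, z, w].
In Python, from bench import manip, effector, viewer gives the robot as it stands. Calls block until the motion is done:
- manip.move_pose(position, orientation): joint-space move of the TCP to a pose.
- manip.servo_line(position, ori=None, vel=0.15): straight line of the TCP; ori=None keeps the orientation; vel is the mean speed in m/s.
- manip.movej(angles): joint-space move.
- effector.open_jaws() and effector.close(f_grip=None): open the fingers fully, or close them until they stop; f_grip is the grip in N (None keeps the last).
- manip.sleep(seconds).
- manip.solve_ik(position, orientation): joint angles nearest the present ones, or None.
- viewer.get_image(name): name is "side" or "top"; returns the picture (400x640x3 uint8, red, green, blue); there is no depth.
- viewer.get_calibration(name): a dict with "vfov" (degrees; the focal length in pixels is half the picture's height over the tangent of half this angle, whatever the lens; pixels are square), "cx", "cy" (the principal point, pixels), "dist_coeffs" ([k1, k2, p1, p2, k3] as OpenCV has them; the pictures are not rectified), "eye" and "attitude" of the camera in the world. Camera axes: x right, y down, z forward; pixel columns grow to the right and rows downward; lengths in m; the calibration is good to about 2 mm. A picture is of the moment at which its call begins. get_calibration takes no time and is no camera call.
A pose or a line that the arm cannot do raises manip.PlanningError and nothing moves.
- manip.hand_in(): hands the job in; it is judged then, once.
Readings, each from a call of its own:
- manip.current_clock(): time.
- manip.current_q(): joint angles.
- manip.current_joint_velocities(): joint speeds.
- manip.current_tau(): joint torques, N m.
- manip.current_tool_pos(): TCP position.
- manip.current_tcp_rot(): TCP orientation.
- manip.current_force(): force on the tool from outside, world axes, zero at the start.
- manip.current_wrist_torque(): the same for the moment, N m.
- manip.current_finger_gap(): finger opening in m.
- manip.current_gripper_force(): force on a finger pad.
Only numpy, scipy, OpenCV 4.12 (cv2) and the standard library are available. Lean on these libraries where they do the work, as an engineer would, in place of code of your own. Each camera call takes 0.05 s, during which the arm holds its last target. There are 200 camera calls.

## Task

Load the loose heater block into its seat, whose rail and end stop are adjustable and have to be found by feel: set the block on the seat plate clear of the stops and over both sprung catch pins, press it down flat so that both pins go in, then, keeping it flat, slide it squarely under the lip of the long rail until it touches the rail and the rail's pin springs up behind it, and only then along the rail against the short end stop, until the second pin springs up behind it too. Be gentle, never ramming it into the plate or the stops, and let go of it when it is fully home. Leave the flask, the jar and the cartridge alone.

Things in the scene. Friction and masses are not known exactly. Their poses are not given: they have to be found in the camera images.
- block_center (a point): Centre of the loose heater block (0.4-0.75 kg), 33 mm above its underside. Plain aluminium: foot plate 80 mm (its x) by 110 mm (its y), 10 mm thick; on it a central upright body 50 mm (x) by 60 mm (y) up to 66 mm above the underside, to grip it by. Same after a half turn, so it may go in either way round. Starts flat on the bench.
- seat_corner (a point): Fixed seat: nominal point where the rail's and the end stop's faces meet, on the top of its flat steel plate (20 mm above the bench). Seat axes: +x square into the long rail, +y along it into the end stop. The plate spans x -133 to 33, y -163 to 33 mm from here. The real stops and pins are set together up to 8 mm off nominal in x and in y, unmeasured. Over 60 N between block and seat is ramming.
- rail_face (a point): Nominal middle of the foot of the long aluminium rail's face (face normal x; really within 8 mm of it). The rail is 150 mm long along y. Its lip overhangs the plate by 8 mm; the lip's underside is 12 mm above the plate, its top 17 mm: the block's 10 mm foot plate slides under it only when held down flat, and cannot be lowered straight into place.
- stop_face (a point): Nominal middle of the foot of the short end stop's face (face normal y; really within 8 mm of it). The stop is 50 mm long along x, with the same lip as the rail: 8 mm overhang, underside 12 mm and top 17 mm above the plate.
- seat_home (a point): Nominal point (really within 8 mm in x and in y) on the plate's top under the middle of the block when fully home, its foot plate touching both faces and its 110 mm side along the seat's y: x = -40, y = -55 mm from the corner.
- seat_entry (a point): Point on the plate's top under the middle of the block when set down, square to the rail, clear of both lips and covering both pins however the stops are set: x = -63, y = -78 mm from the corner, 15 to 31 mm short of each stop. Seat axes.
- rail_catch (a joint): Sprung pin, 12 mm across, standing 6 mm out of the plate, nominally x = -88, y = -55 mm from the corner. 0 = fully out, 0.006 m = flush with the plate (grows downward). Its spring takes 3 N to start, 4.5 N flush: the two pins hold the resting block up. The block keeps it in until within 2 mm of the rail; then it springs out behind the foot plate's long side.
- end_catch (a joint): A like pin, nominally x = -40, y = -118 mm from the corner, same travel and spring. The block keeps it in until within 2 mm of the end stop; then it springs out behind the foot plate's short side.
- flask: Glass conical flask, 84 mm across, 124 mm tall; origin at the centre of its underside. A bystander.
- jar: Clear screw-cap jar, 64 mm across, 100 mm tall; origin at the centre of its underside. A bystander.
- cartridge: Upright grey cartridge with white foot and steel cap, 44 mm across, 90 mm tall; origin at the centre of its underside. A bystander.

How it is judged:
By the outcome, as a careful person would: the job done as asked, in the order asked, and still so for the second after the job is handed in, with the robot touching nothing.
It also fails if it takes over 69 s, if anything falls off the work surface, if the arm or the gripper's body presses on something with over 40 N, if the wrist force passes 120 N, or if a joint passes its speed limit or range.

## Working session

There is one attempt and no reset: what is moved stays moved. The work goes in short steps, each a Python script; the robot and the scene stay as the last script left them, time stands still between calls to the robot, and variables do not carry over. Pictures are saved under pics/ and viewed, at most 10 in all, crops included, and the job is handed in when it is done.

```bash
mkdir -p pics; ls
python3 - <<'E'
from bench import manip, effector, viewer
import cv2
for n in ("top","side"):
    print(n,viewer.get_calibration(n))
    im=viewer.get_image(n); cv2.imwrite(f"pics/{n}0.png",cv2.cvtColor(im,cv2.COLOR_RGB2BGR))
print(manip.current_clock(),manip.current_tcp_rot(),manip.current_force())
E
```

```text
pics
top {'vfov': 47.61127201556475, 'cx': 321.2336920657103, 'cy': 202.97325994880165, 'dist_coeffs': array([-0.00734885,  0.        ,  0.        ,  0.        ,  0.        ]), 'eye': array([ 0.56668812, -0.01252456,  1.34504972]), 'attitude': array([ 0.71276216, -0.70097259,  0.01458878, -0.019867  ])}
side {'vfov': 49.12027517081128, 'cx': 323.79751414360885, 'cy': 205.91641595211263, 'dist_coeffs': array([-0.09201873,  0.        ,  0.        ,  0.        ,  0.        ]), 'eye': array([-0.03869197, -0.68431443,  0.73126419]), 'attitude': array([ 0.8226644 , -0.32981878,  0.17563203, -0.42848134])}
0.1 [ 1.45873151e-01  9.89302916e-01 -8.60876555e-04 -1.51260580e-04] [-0.47623384 -0.71562114  0.4836659 ]
```

View pics/top0.png

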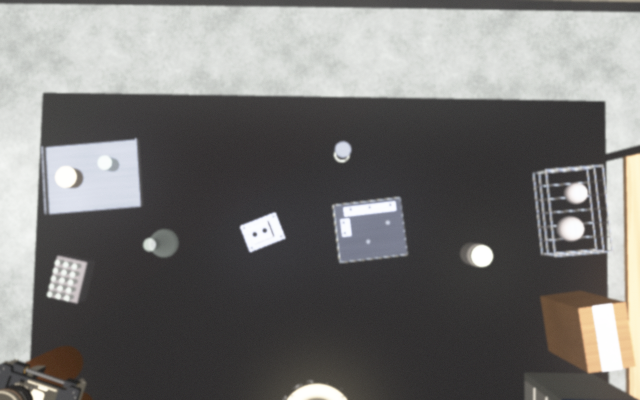

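View pics/side0.png

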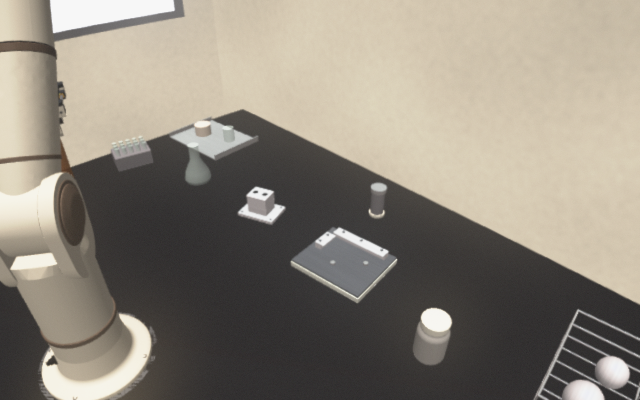

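The top view shows the block at about (262,232). The seat is at (370,230), with its rail on the far side (+x) and its end stop on the left (+y). I'll enlarge both.

Run:
```python
import cv2,numpy as np
t=cv2.imread("pics/top0.png");s=cv2.imread("pics/side0.png")
a=cv2.resize(t[190:270,230:420],None,fx=4.2,fy=4.2,interpolation=cv2.INTER_CUBIC)
a=(255*(a/255.)**1.3).astype('uint8')
cv2.imwrite("pics/a.png",a[:, :798])
b=cv2.resize(s[175:305,230:405],None,fx=4.5,fy=4.5,interpolation=cv2.INTER_CUBIC)
cv2.imwrite("pics/b.png",b)
```

```text
(no output)
```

View pics/a.png

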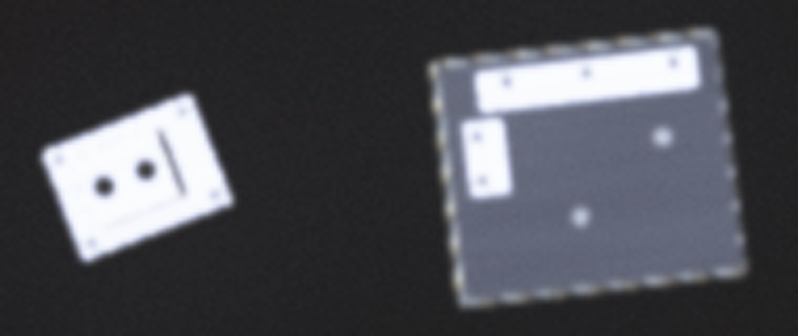

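View pics/b.png

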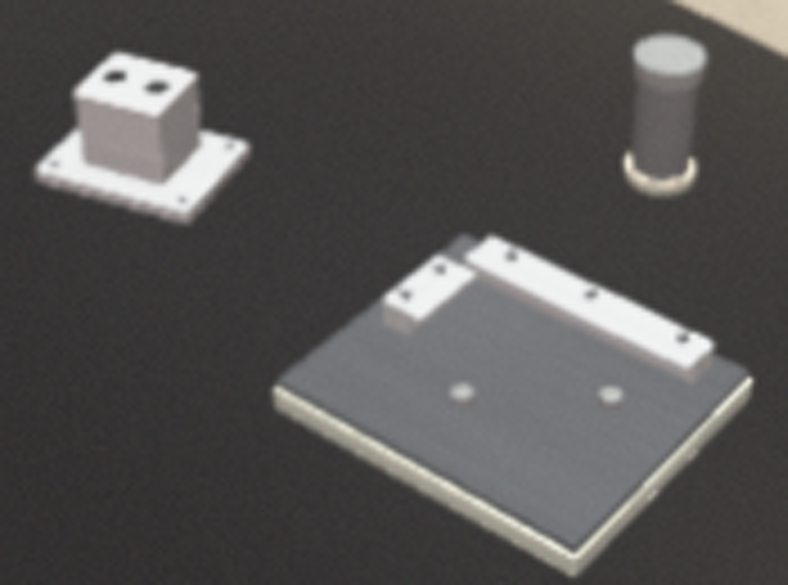

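Crop a (top) shows these pixel positions:
- **Plate corners:** (432,63), (717,31), (746,270), (462,304).
- **Foot corners:** (43,153), (191,95), (233,205), (84,262).
- **Pins:** (580,217) and (662,137).

Crop b (side) shows these:
- **Plate:** (752,378), (574,556), (275,392).
- **Foot:** (37,170), (190,215), (248,147).
- **Pins:** (461,391) and (611,394).

Next I'll fit the poses.

```bash
cat > h.py <<'E'
import numpy as np,cv2
from scipy.spatial.transform import Rotation as R
from scipy.optimize import least_squares
from bench import manip, effector, viewer
def project(n,P):
    c=viewer.get_calibration(n); f=200/np.tan(np.radians(c["vfov"])/2)
    K=np.array([[f,0,c["cx"]],[0,f,c["cy"]],[0,0,1]])
    Rw=R.from_quat(c["attitude"]).as_matrix().T
    return cv2.projectPoints(np.atleast_2d(P).astype(float),cv2.Rodrigues(Rw)[0],-Rw@c["eye"],K,c["dist_coeffs"])[0][:,0]
A=lambda p:(np.array(p,float)+.5)/4.2-.5+[230,190]
B=lambda p:(np.array(p,float)+.5)/4.5-.5+[230,175]
def fit(obs,x0):
    # obs: (cam, local pts Nx3, pixels Nx2); pose x,y,yaw
    def W(p,L): 
        L=np.array(L,float);c,s=np.cos(p[2]),np.sin(p[2])
        return np.c_[p[0]+c*L[:,0]-s*L[:,1],p[1]+s*L[:,0]+c*L[:,1],L[:,2]]
    fun=lambda p:np.concatenate([(project(n,W(p,L))-px).ravel() for n,L,px in obs])
    r=least_squares(fun,x0); return r.x,np.round(r.fun,1)
E
python3 - <<'E'
from h import *
pl=[[.033,.033,.02],[.033,-.163,.02],[-.133,-.163,.02],[-.133,.033,.02]]
ta=A([(432,63),(717,31),(746,270),(462,304)]); sb=B([(752,378),(574,556),(275,392)])
for o in ([("top",pl,ta)],[("side",pl[1:],sb)],[("top",pl,ta),("side",pl[1:],sb)]):
    s,r=fit(o,[.6,0,0]); print("seat",s.round(4),r)
# block: local x 80, y 110
h=.04;k=.055
ft=[[h,k,.01],[h,-k,.01],[-h,-k,.01],[-h,k,.01]]
ta=A([(43,153),(191,95),(233,205),(84,262)]); sb=B([(248,147),(190,215),(37,170)])
for o in ([("top",ft,ta)],[("side",ft[1:],B([(248,147),(190,215),(37,170)]))],[("top",ft,ta),("side",ft[1:],sb)]):
    b,r=fit(o,[.55,.2,.3]); print("block",b.round(4),r)
# stop offset by pins & lips, seat frame
pins=[[-.088,-.055,.026],[-.04,-.118,.026]]
for n,px in (("top",A([(580,217),(662,137)])),("side",B([(461,391),(611,394)]))):
    for p,x in zip(pins,px):
        c,sn=np.cos(s[2]),np.sin(s[2])
        f=lambda d:(project(n,[s[0]+c*(p[0]+d[0])-sn*(p[1]+d[1]),s[1]+sn*(p[0]+d[0])+c*(p[1]+d[1]),p[2]])[0]-x)
        print(n,p,least_squares(f,[0,0]).x.round(4))
E
```

```text
seat [ 0.5977 -0.0743  0.133 ] [ 0.7  0.3 -0.6  0.2 -0.4 -0.1  0.3 -0.4]
seat [ 0.5898 -0.0777  0.1401] [-0.4  0.2  0.5  0.4 -0.1 -0.6]
seat [ 0.5949 -0.0754  0.133 ] [ 1.1  1.3 -0.2  1.1 -0.   0.8  0.7  0.6 -0.  -0.9  0.7 -1.3  0.7 -2.3]
block [0.5429 0.1696 0.386 ] [ 0.3  0.2 -0.1  0.5 -0.4 -0.3  0.1 -0.3]
block [0.5408 0.1674 0.3912] [ 0.5 -0.2 -0.3 -0.1 -0.2  0.3]
block [0.5424 0.1691 0.386 ] [ 0.5  0.3  0.1  0.7 -0.2 -0.1  0.3 -0.2  0.6 -0.7 -0.3 -0.6 -0.1 -0.3]
top [-0.088, -0.055, 0.026] [0.0073 0.0019]
top [-0.04, -0.118, 0.026] [0.0075 0.0019]
side [-0.088, -0.055, 0.026] [0.0058 0.0029]
side [-0.04, -0.118, 0.026] [0.0058 0.0024]
```

The two views agree on the pins. They put the real corner at about (0.6015,-0.0723), yaw 0.133, and the block at (0.5424,0.1691), yaw 0.386. Next I'll check IK for the grip options.

```bash
cat >> h.py <<'E'
C=np.array([.6015,-.0723]); YAW=.133
ex=np.array([np.cos(YAW),np.sin(YAW)]); ey=np.array([-ex[1],ex[0]])
BLK=np.array([.5424,.1691]); BY=.386
def ori(a):
    y=np.array([np.cos(a),np.sin(a),0]);z=np.array([0,0,-1.])
    return R.from_matrix(np.c_[np.cross(y,z),y,z]).as_quat()
def W(x,y,z): return np.r_[C+ex*x+ey*y,z]   # corner frame m
E
python3 - <<'E'
from h import *
for nm,o in (("x",0),("x+pi",np.pi),("y",np.pi/2),("y-",-np.pi/2)):
    print(nm)
    for p,a in ((np.r_[BLK,.12],BY),(np.r_[BLK,.029],BY),(W(-.063,-.079,.12),YAW),(W(-.04,-.055,.049),YAW)):
        q=manip.solve_ik(p,ori(a+o)); print(None if q is None else np.round(q,2))
E
```

```text
x
[-0.29  0.45 -0.08  1.86  0.05  0.83 -0.  ]
[-0.28  0.59 -0.08  1.9   0.08  0.66 -0.03]
[-0.    0.47  0.3   1.86 -0.18  0.84  0.52]
[ 0.03  0.59  0.2   1.86 -0.17  0.71  0.45]
x+pi
[-1.23  0.96  1.35  1.89 -1.02  1.22 -2.27]
[-1.21  1.19  1.35  1.93 -1.28  1.24 -2.13]
[-0.64  0.96  1.35  1.88 -1.02  1.22 -1.94]
[-0.66  1.16  1.35  1.88 -1.22  1.25 -1.9 ]
y
[-0.07  0.48 -0.35  1.85  0.21  0.85  1.43]
[-0.08  0.62 -0.34  1.89  0.31  0.69  1.35]
[ 0.17  0.46  0.08  1.85 -0.05  0.83  1.98]
[ 0.22  0.58 -0.05  1.85  0.04  0.71  1.85]
y-
[-0.49  0.45  0.18  1.87 -0.11  0.83 -1.44]
[-0.47  0.6   0.16  1.9  -0.14  0.65 -1.41]
[-0.16  0.5   0.51  1.87 -0.32  0.85 -0.93]
[-0.12  0.61  0.39  1.86 -0.33  0.73 -0.98]
```

Run:
```python
from h import *
t=manip.current_clock
manip.move_pose(np.r_[BLK,.14],ori(BY)); print(t(), manip.current_tool_pos())
manip.servo_line(np.r_[BLK,.029],vel=.08); print(t(),manip.current_tool_pos(),manip.current_force())
effector.close(f_grip=45); print(t(),manip.current_finger_gap(),manip.current_gripper_force(),manip.current_force())
manip.servo_line(np.r_[BLK,.09],vel=.08); print(t(),manip.current_finger_gap(),manip.current_force())
manip.move_pose(W(-.063,-.079,.09),ori(YAW)); manip.sleep(.3)
print(t(),manip.current_tool_pos(),manip.current_finger_gap(),manip.current_force(),manip.current_wrist_torque())
for n in ("top","side"):
    cv2.imwrite(f"pics/{n}1.png",viewer.get_image(n)[...,::-1])
s=cv2.imread("pics/side1.png")[150:300,220:410];s=cv2.resize(s,None,fx=3.5,fy=3.5,interpolation=cv2.INTER_CUBIC);cv2.imwrite("pics/s1.png",s)
```

```text
2.1917 [0.54207819 0.17105547 0.14017807]
3.7333 [0.54285114 0.16930449 0.02954824] [0.48758874 0.18920584 0.20804291]
4.4667 0.049716695631278375 44.995205998420715 [ 1.58752535  0.48705684 -1.24409196]
5.3833 0.05004377873433865 [ 0.17353975 -0.26883241 -7.34705988]
6.925 [ 0.54986752 -0.15770588  0.09001714] 0.049770972295300864 [-0.22393408  0.35934793 -6.66413979] [-0.07520593  0.04401785  0.03889162]
```

View pics/s1.png

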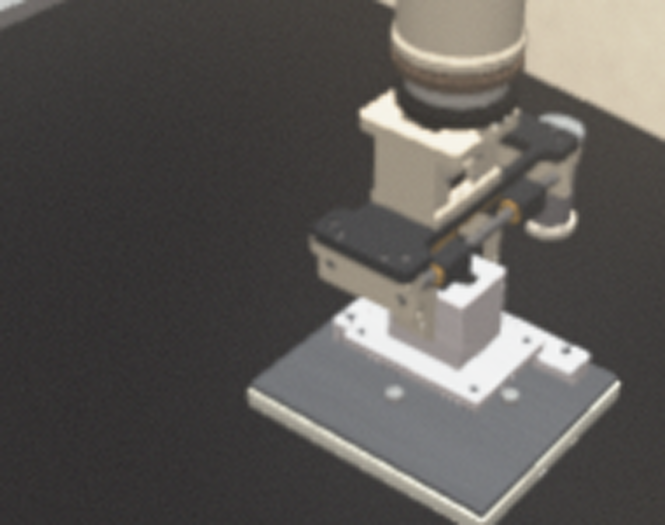

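The block hangs level in the gripper over the seat. Its foot corners are at left (337,318) and near (474,398) in the crop. I'll check where it sits in the grip.

Run:
```python
from h import *
S=lambda p:(np.array(p,float)+.5)/3.5-.5+[220,150]
z=.071
b,r=fit([("side",[[-.04,-.055,z],[-.04,.055,z]],S([(474,398),(337,318)]))],[.55,-.15,.13]); print(b,r, W(-.063,-.079,0))
t=cv2.imread("pics/top1.png")[180:280,310:430];cv2.imwrite("pics/t1.png",cv2.resize(t,None,fx=5,fy=5,interpolation=cv2.INTER_CUBIC))
```

```text
[ 0.55273824 -0.14977483  0.10364525] [-0.9 -1.1  1.   1.3] [ 0.54953243 -0.15895663  0.        ]
```

View pics/t1.png

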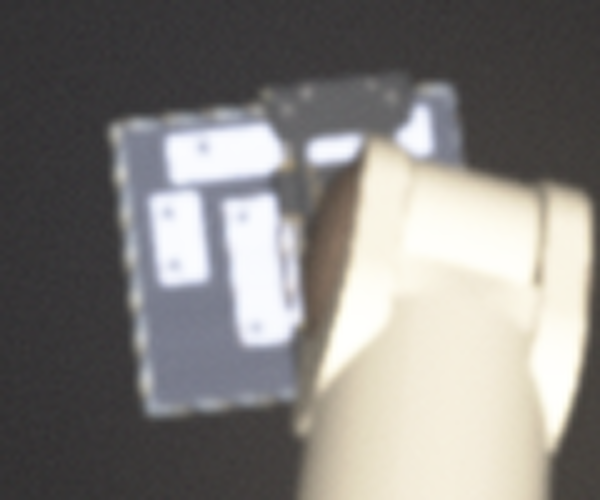

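The top crop shows the foot's +y edge at corners (221,202) and (243,347). The white patch at left in the side crop was the end stop, so I'll use only the near corner from that view.

Run:
```python
from h import *
S=lambda p:(np.array(p,float)+.5)/3.5-.5+[220,150]
T=lambda p:(np.array(p,float)+.5)/5-.5+[310,180]
z=.071
L=[[.04,.055,z],[-.04,.055,z]]
tp=T([(221,202),(243,347)])
b,r=fit([("top",L,tp)],[.55,-.15,.13]); print(b,r)
b,r=fit([("top",L,tp),("side",[[-.04,-.055,z]],S([(474,398)]))],[.55,-.15,.13]); print(b,r)
print(W(-.063,-.079,0))
```

```text
[ 0.55093755 -0.15566823  0.16417519] [ 0.1  0.4 -0.1 -0.4]
[ 0.54919472 -0.15473458  0.13516694] [ 0.   0.4 -0.9 -0.2  0.5  0.6]
[ 0.54953243 -0.15895663  0.        ]
```

The block sits about 3 mm towards +y in the grip, so I'll compensate and press down in small force-checked steps.

Run:
```python
from h import *
t=manip.current_clock
x,y=-.063,-.082
manip.servo_line(W(x,y,.09),ori(YAW),vel=.05)
manip.servo_line(W(x,y,.058),ori(YAW),vel=.06); manip.sleep(.1)
z=.058; f0=manip.current_force()[2]; print(t(),f0)
while z>.046:
    z-=.001; manip.servo_line(W(x,y,z),ori(YAW),vel=.01); manip.sleep(.05)
    f=manip.current_force(); p=manip.current_tool_pos(); print(round(t(),2),round(z,4),p[2].round(4),f.round(1),manip.current_wrist_torque().round(2))
    if f[2]>-6.9+18: break
```

```text
8.0583 -5.921474444506826
8.36 0.057 0.0572 [-0.1  0.4 -7. ] [-0.14  0.04  0.03]
8.66 0.056 0.0559 [ 0.9 -0.2 -5.6] [-0.11  0.02  0.07]
8.96 0.055 0.0551 [ 0.1  0.6 -5.4] [-0.15  0.08 -0.04]
9.26 0.054 0.0544 [-0.7  0.3 -0.1] [-0.07  0.36 -0.01]
9.56 0.053 0.0532 [-1.8 -0.6  0.2] [-0.1   0.29 -0.  ]
9.86 0.052 0.0521 [-1.   1.4  0.3] [-0.03  0.26 -0.05]
10.16 0.051 0.0511 [-0.3  0.3  1.8] [-0.05  0.22  0.03]
10.46 0.05 0.05 [-0.9  1.1  0.8] [-0.1   0.14  0.02]
10.76 0.049 0.0491 [0.2 0.6 3. ] [-0.09  0.14  0.06]
11.06 0.048 0.0491 [-3.7 -0.3 11.2] [ 0.04  0.8  -0.  ]
```

```bash
cat >> h.py <<'E'
def loc(v): return np.array([v[0]*ex[0]+v[1]*ex[1], v[0]*ey[0]+v[1]*ey[1], v[2]])
def state(tag):
    f=np.mean([loc(manip.current_force()) for _ in range(3)],0); m=loc(manip.current_wrist_torque()); p=manip.current_tool_pos()
    l=loc(np.r_[p[:2]-C,p[2]])
    print(round(manip.current_clock(),2),tag,(l*1e3).round(1),f.round(1),m.round(2)); return f,m,l
E
python3 - <<'E'
from h import *
x,y,z=-.063,-.082,.0474
manip.servo_line(W(x,y,z),ori(YAW),vel=.01);manip.sleep(.1);state(x)
while x<-.030:
    d=.002 if x<-.049 else .001
    x+=d; manip.servo_line(W(x,y,z),ori(YAW),vel=.01); manip.sleep(.05); f,m,l=state(round(x*1e3,1))
    if f[0]<-16 or f[2]>25 or f[2]<-3: break
E
```

```text
11.41 -0.063 [-62.8 -82.1  49.1] [-3.7  2.4 16.2] [ 0.31  1.14 -0.  ]
11.81 -61.0 [-62.7 -82.1  49.1] [-10.    3.3  21.5] [0.44 2.07 0.02]
12.21 -59.0 [-62.6 -82.1  49.2] [-16.1   4.   28.3] [0.55 3.13 0.11]
```

The block is stuck by friction, with too much down force. I'll regulate the down force to about 7 N while sliding.

```bash
cat >> h.py <<'E'
def go(x,y,z,yaw=YAW): manip.servo_line(W(x,y,z),ori(yaw),vel=.012); manip.sleep(.04)
def adj(z,fz,target=7.): return z+np.clip((fz-target)*.6/8e3,-.0006,.0008)
E
python3 - <<'E'
from h import *
x,y,z=-.059,-.082,.0482
go(x,y,z); f,m,l=state('z')
n=0
while x<-.030 and n<22:
    n+=1
    lag=x-l[0]
    z=adj(z,f[2])
    if lag<.004: x+=.001 if lag>.0015 or x>-.05 else .002
    go(x,y,z); f,m,l=state((round(x*1e3,1),round(z*1e3,2)))
    if f[0]<-18 or f[2]>25 or f[2]<0 or l[2]>.0502: break
E
```

```text
12.5 z [-62.1 -82.1  49.3] [-11.6   2.4  19.9] [ 0.37  2.46 -0.03]
12.8 (-58.0, np.float64(49.0)) [-60.7 -82.2  49.2] [-8.5  1.6 12.1] [ 0.01  1.77 -0.05]
13.09 (-57.0, np.float64(49.38)) [-59.8 -82.2  49.3] [-6.4  1.   9.1] [-0.01  1.68 -0.03]
13.38 (-56.0, np.float64(49.54)) [-59.1 -82.3  49.3] [-8.2  0.9  8.5] [-0.1   1.78 -0.06]
13.68 (-55.0, np.float64(49.65)) [-58.  -82.3  49.3] [-6.5  0.2  8.2] [-0.11  1.67 -0.01]
13.97 (-54.0, np.float64(49.75)) [-56.9 -82.3  49.3] [-6.6  0.1  6.3] [-0.14  1.57 -0.08]
14.26 (-53.0, np.float64(49.69)) [-56.3 -82.4  49.3] [-7.6  0.9  7.8] [-0.11  1.81 -0.01]
14.55 (-52.0, np.float64(49.75)) [-55.  -82.4  49.3] [-7.  -0.1  7.2] [-0.19  1.64 -0.01]
14.84 (-51.0, np.float64(49.77)) [-54.1 -82.4  49.3] [-6.6  0.3  7. ] [-0.17  1.69  0.02]
15.13 (-50.0, np.float64(49.77)) [-53.1 -82.4  49.3] [-7.2  0.6  7.1] [-0.15  1.69 -0.05]
15.43 (-49.0, np.float64(49.77)) [-52.1 -82.4  49.3] [-6.5  0.5  5.6] [-0.16  1.66 -0.09]
15.72 (-48.0, np.float64(49.67)) [-51.4 -82.4  49.3] [-7.7  1.4  9.6] [-0.09  1.97 -0.05]
16.01 (-47.0, np.float64(49.86)) [-49.8 -82.4
[... 242 characters left out ...]
oat64(49.73)) [-47.  -82.4  49.3] [-7.4 -0.1  7.6] [-0.21  1.79  0.01]
17.18 (-43.0, np.float64(49.78)) [-45.8 -82.4  49.3] [-6.6  0.1  6.3] [-0.17  1.65 -0.02]
17.47 (-42.0, np.float64(49.72)) [-45.  -82.4  49.3] [-7.1  0.6  7.8] [-0.16  1.86 -0.06]
17.76 (-41.0, np.float64(49.78)) [-43.8 -82.3  49.3] [-6.5  0.2  6.2] [-0.17  1.66 -0.03]
18.05 (-40.0, np.float64(49.72)) [-43.1 -82.4  49.3] [-6.8 -0.1  7.6] [-0.13  1.84 -0.07]
18.34 (-39.0, np.float64(49.76)) [-41.3 -82.4  49.3] [-5.3 -0.   4.6] [-0.17  1.23 -0.08]
18.63 (-38.0, np.float64(49.59)) [-40.9 -82.4  49.3] [-6.8 -0.   7.5] [-0.11  1.6  -0.06]
18.93 (-37.0, np.float64(49.62)) [-39.5 -82.4  49.2] [-6.7 -0.1  5.5] [-0.15  1.45 -0.1 ]
```

Run:
```python
from h import *
x,y,z=-.037,-.082,.0496
f,m,l=state('s');n=0
while x<-.022 and n<20:
    n+=1; z=adj(z,f[2],6); x+=.001
    go(x,y,z); f,m,l=state((round(x*1e3,1),round(z*1e3,2)))
    if f[0]<-15 or f[2]>25 or f[2]<0 or l[2]>.0502: break
```

```text
18.93 s [-39.5 -82.4  49.2] [-6.7 -0.1  5.5] [-0.15  1.45 -0.1 ]
19.22 (-36.0, np.float64(49.57)) [-39.3 -82.4  49.3] [-8.9  0.   8.9] [-0.09  1.88 -0.08]
19.51 (-35.0, np.float64(49.79)) [-39.3 -82.4  49.4] [-10.5   1.5  10.2] [-0.08  2.29  0.01]
19.8 (-34.0, np.float64(50.1)) [-39.2 -82.4  49.4] [-12.7   0.9  12.3] [-0.13  2.64  0.06]
20.09 (-33.0, np.float64(50.57)) [-39.1 -82.4  49.5] [-13.7   1.7  10.8] [-0.18  3.    0.06]
20.38 (-32.0, np.float64(50.93)) [-39.1 -82.4  49.6] [-15.5   0.4  10.2] [-0.17  3.4   0.06]
```

Run:
```python
from h import *
go(-.036,-.082,.0496); f,m,l=state('back')
s=viewer.get_image("side")[...,::-1]; cv2.imwrite("pics/side2.png",s)
cv2.imwrite("pics/s2.png",cv2.resize(s[205:305,285:405],None,fx=5,fy=5,interpolation=cv2.INTER_CUBIC))
```

```text
20.93 back [-39.3 -82.4  49.3] [-8.8  1.   9. ] [-0.08  1.9  -0.02]
```

View pics/s2.png

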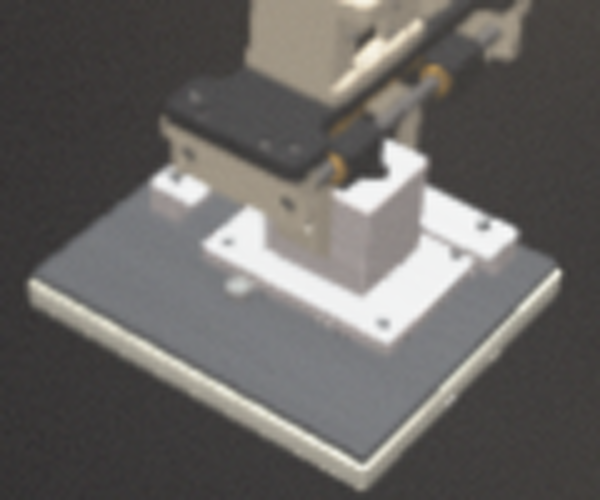

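The rail pin is visible standing up behind the foot's long side at (240,285), and the foot is under the rail lip. Next is the slide along +y.

Run:
```python
from h import *
x,y,z=-.0367,-.082,.0497
f,m,l=state('s');n=0
while y<-.045 and n<45:
    n+=1; z=adj(z,f[2],6); y+=.001
    x+=np.clip((f[0]+5)*-.00005,-.0003,.0003)*1.0 if False else 0
    go(x,y,z); f,m,l=state((round(y*1e3,1),round(z*1e3,2)))
    if f[1]<-14 or f[0]<-18 or f[2]>25 or f[2]<-2 or l[2]>.0502: break
```

```text
20.98 s [-39.3 -82.4  49.3] [-9.4  0.2  9.2] [-0.08  1.91 -0.06]
21.27 (-81.0, np.float64(49.94)) [-39.3 -82.3  49.3] [-5.8 -1.7  2.4] [-0.56  1.24  0.06]
21.57 (-80.0, np.float64(49.67)) [-39.3 -82.3  49.3] [-6.2 -4.3  4.7] [-0.83  1.3   0.12]
21.86 (-79.0, np.float64(49.57)) [-39.3 -82.2  49.4] [-7.2 -5.5  5. ] [-1.23  1.35  0.19]
22.15 (-78.0, np.float64(49.5)) [-39.4 -82.1  49.4] [-5.9 -6.6  4.5] [-1.58  1.41  0.21]
22.44 (-77.0, np.float64(49.38)) [-39.4 -81.9  49.5] [-6.6 -7.5  5.6] [-1.89  1.46  0.11]
22.73 (-76.0, np.float64(49.35)) [-39.4 -81.4  49.5] [-6.8 -8.5  6.5] [-2.1   1.48  0.15]
23.02 (-75.0, np.float64(49.39)) [-39.4 -80.3  49.5] [-5.9 -8.6  4.5] [-2.09  1.47  0.03]
23.32 (-74.0, np.float64(49.28)) [-39.5 -79.7  49.5] [-6.7 -9.3  6. ] [-2.21  1.47  0.05]
23.61 (-73.0, np.float64(49.28)) [-39.5 -78.7  49.5] [-6.5 -9.2  4.9] [-2.09  1.54  0.03]
23.9 (-72.0, np.float64(49.19)) [-39.5 -77.9  49.5] [ -7.4 -10.1   5.8] [-2.27  1.59  0.11]
24.19 (-71.0, np.float64(49.18)) [-39.5 -77.   49.5] [ -6.7 -10.2   7.2] [-2.24  1.53  0.1 ]
24.48 (-70.0, np.float64(49.27)) [-39.5 -
[... 1431 characters left out ...]
[-39.5 -59.5  49.5] [-7.1 -9.   5.6] [-2.14  1.5   0.03]
29.44 (-53.0, np.float64(49.38)) [-39.5 -58.   49.4] [-5.8 -8.9  3.8] [-1.72  1.36 -0.02]
29.73 (-52.0, np.float64(49.21)) [-39.5 -57.6  49.4] [ -7.  -10.    6.1] [-1.92  1.46  0.03]
30.02 (-51.0, np.float64(49.22)) [-39.5 -56.4  49.4] [-7.1 -8.9  6.3] [-1.88  1.48 -0.02]
30.32 (-50.0, np.float64(49.24)) [-39.5 -56.1  49.4] [ -7.3 -10.6   6.4] [-2.14  1.5   0.08]
30.61 (-49.0, np.float64(49.27)) [-39.5 -56.1  49.5] [ -6.3 -12.1   4.7] [-2.59  1.52  0.2 ]
30.9 (-48.0, np.float64(49.17)) [-39.5 -56.   49.6] [ -6.6 -13.4   5.3] [-2.94  1.61  0.27]
31.19 (-47.0, np.float64(49.12)) [-39.5 -55.9  49.7] [ -6.4 -15.3   6.4] [-3.41  1.64  0.39]
```

Both the end-pin signature (y = -58) and contact with the stop (-56.1) are there. I'll relax the stored force, release, lift and look.

Run:
```python
from h import *
go(-.0385,-.0535,.0493); state('relax')
effector.open_jaws(); state('open')
p=manip.current_tool_pos(); manip.servo_line(p+[0,0,.10],vel=.1)
manip.move_pose(np.array([.42,.10,.25]),ori(YAW)); manip.sleep(.2); state('away')
for n,(r,c) in (("side",(205,285)),("top",(185,320))):
    s=viewer.get_image(n)[...,::-1]; cv2.imwrite(f"pics/{n}3.png",s)
    cv2.imwrite(f"pics/{n}3c.png",cv2.resize(s[r:r+100,c:c+120],None,fx=6,fy=6,interpolation=cv2.INTER_CUBIC))
```

```text
31.94 relax [-39.5 -56.3  49.2] [-3.2 -5.6  2.2] [-1.19  0.56 -0.01]
32.78 open [-38.5 -53.5  49.3] [ 0.5 -0.2  1. ] [-0.11  0.02  0.02]
35.26 away [-156.7  193.8  249.5] [ 1.  -0.  -0.2] [-0.06  0.01  0.07]
```

View pics/side3c.png

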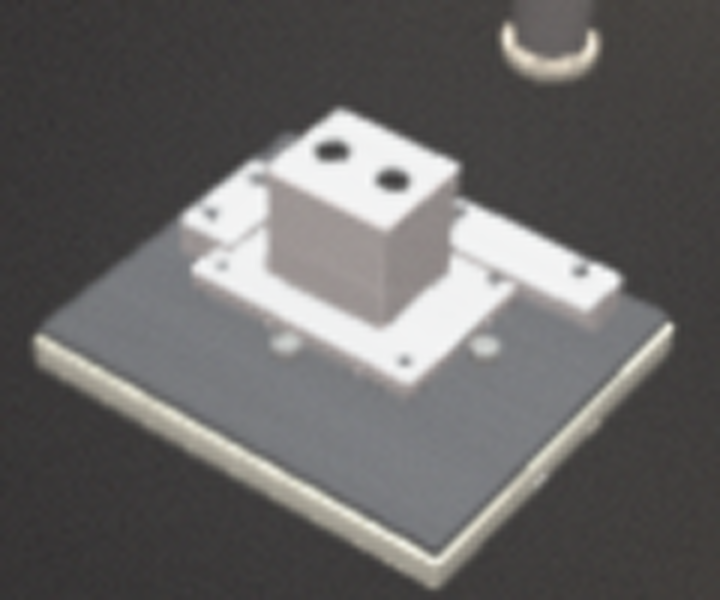

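View pics/top3c.png

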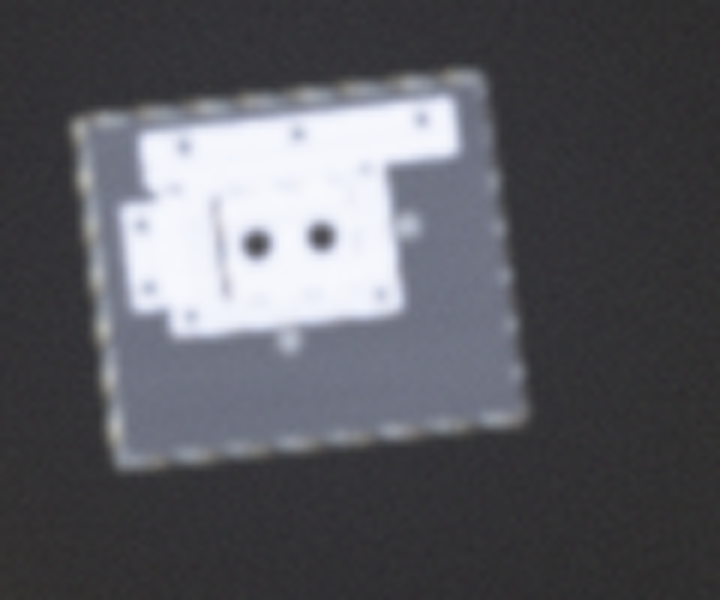

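Both pins stand out beside the foot, in the side crop at (286,343) and (485,345) and in the top crop at (289,340) and (409,225). The foot is under both lips and the block is home.

```bash
python3 -c "
from bench import manip
print(manip.hand_in())"
```

```text
the job is handed in; nothing more can be done
None
```

The heater block is fully home against the rail and the end stop with both catch pins up behind it, and I released it and handed the job in at about 35 s; the highest contact force I read was about 39 N, against the 60 N ramming limit.

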